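Route the sampling manifold to the elbow inlet and open the vacuum valve

TASK

Using only a fingertip, and grasping nothing, gently push the selector bar on the sampling manifold round until its arrow points at the middle of the port that carries the bent elbow tube. Then, with the selector left pointing there, push the lever of the vacuum valve a quarter turn towards the robot until it lies along its pipe. Leave everything else on the bench where it stands: do not bump the tube and plugs in the ports, and do not move or pick up the loose things.

Things in the scene. Friction and masses are not known exactly. Their poses are not given: they have to be found in the camera images.
- selector (a joint): Angle of the selector bar, a flat steel bar turning level about an upright pivot on the manifold's hub. 0 = its arrow points along the manifold's x axis, roughly away from the robot; positive = anticlockwise from above; stops at -1.75 and 1.75; starts between -0.4 and 0.4. It turns stiffly (0.15 N m, about 2 N at the handle) and stays where it is left. Push it with less than 25 N.
- manifold: Steel and blue manifold, fixed. Origin: under the pivot, on the bench. Hub 90 mm wide (94 at its foot), 35 mm high. Four ports (48 mm wide, 30 mm high) stand on the arrow's side, centres 95 mm from the pivot at selector values -1.40, -0.70, 0.70 and 1.40: one carries the elbow tube, three low steel plugs. On the handle's side it is bare bench around the hub.
- selector_axis (a point): Point on the selector's upright pivot axis, at half the height of the bar (53 mm above the bench).
- selector_tip (a point): Point of the selector's arrow: the short end of the bar, 62 mm from the pivot; the arrow is 20 mm wide and 6 mm thick.
- selector_aim (a point): Imaginary point in the air straight ahead of the arrow, 95 mm from the pivot (on the circle of the ports). When the arrow points exactly at a port this lies over the port's centre.
- selector_handle (a point): Middle of the black-sleeved handle, the long end of the bar opposite the arrow, 88 mm from the pivot, at half the bar's height (53 mm above the bench). The handle is 14 mm wide and 14 mm high and ends 105 mm from the pivot. It hangs over bare bench: a finger can come down on either side. Pushing it one way swings the arrow the other way.
- elbow: The elbow tube, fixed in one of the ports, the only tall and only bent piece there: a steel collar 38 mm wide and 22 mm high, from which an 18 mm tube rises and bends over level along its x axis, 57 mm out; top 110 mm above the bench. Origin: centre of its underside, on the port's centre, 30 mm above the bench. Not to be bumped.
- plug0: A low steel plug with a small black cap, fixed in another port (38 mm diameter, 22 mm high). Origin: centre of its underside, 30 mm above the bench. Not to be bumped.
- plug1: A low domed steel plug, fixed in another port (42 mm diameter, 21 mm high). Origin: centre of its underside, 30 mm above the bench. Not to be bumped.
- plug2: A low steel plug with a thin nipple, fixed in another port (38 mm diameter, 28 mm high). Origin: centre of its underside, 30 mm above the bench. Not to be bumped.
- valve (a joint): Angle of the lever turning level on top of the ball valve, right of the manifold. 0 = closed: lever across the pipe, pointing to the robot's right; grows clockwise from above; 1.57 = open: lever over the near half of the pipe, pointing roughly at the robot; stop at 1.62. Starts between 0 and 0.25. Stiff (0.18 N m, about 2.3 N at the handle), stays where left. Push it with less than 35 N.
- valve_axis (a point): Point on the valve lever's upright axis, at half the lever's height (62 mm above the bench). The valve below it is 46 by 34 mm and 45 mm high; its pipe, 20 to 28 mm thick, lies 30 mm above the bench and reaches 72 mm to the far side and 67 mm to the near side.
- valve_handle (a point): Point on the valve lever, centre of its cross-section, 78 mm from the axis. The lever is 12 to 15 mm wide and 12 to 15 mm high (55 to 70 mm above the bench), black-sleeved, and ends 97 mm from the axis.
- vial_a_mid (a point): Loose bystander, to be left standing where it is: small amber glass vial, 24 mm diameter, 55 mm high, between manifold and valve; point half-way up on its axis.
- vial_b_mid (a point): Loose bystander, to be left standing where it is: amber jar, 28 mm diameter, 60 mm high, beyond the valve; point half-way up on its axis.
- flask_mid (a point): Loose bystander, to be left standing where it is: white plastic bottle, 40 mm diameter, 75 mm high, on the near side between manifold and valve; point half-way up on its axis.
- cup_mid (a point): Loose bystander, to be left standing where it is: open steel cup, 64 mm diameter, 45 mm high, at the far side; point half-way up on its axis.
- spare_mid (a point): Loose bystander, to be left standing where it is: spare steel filter body, 64 mm diameter and 45 mm high with a 24 mm neck to 75 mm, on the left; point 30 mm up on its axis.
- spanner: Loose bystander, to be left standing where it is: steel spanner lying flat on the left, 150 mm long along its x axis.
Things that resemble listed ones, but are neither listed nor needed, are in the scene too. What is shaped like the part that bears valve but orange, purple or yellow is not meant.

How it is judged:
By the outcome, as a careful person would: the job done as asked, in the order asked, and still so for the second after the job is handed in, with the robot touching nothing.
It also fails if it takes over 64 s, if anything falls off the work surface, if the arm or the gripper's body presses on something with over 40 N, if the wrist force passes 120 N, or if a joint passes its speed limit or range.

ROBOT

A 6-joint arm with a two-finger parallel gripper is mounted at the origin on the work surface. World frame = base frame: x ahead of the robot, y to its left, z up, the work surface at z = 0. Lengths are in mm, angles in degrees, forces in N, time in s.
With the tool pointing down it reaches from about 350 to 800 mm from the base axis. Payload 7.3 kg.
Tool frame: the origin (TCP) lies on the centre line of the jaws, within the pads' length; the fingertips stand 14 mm ahead of it and the grasp point (between the pads) lies 5 mm behind it; z points along the fingers, y is the line along which they close (so a half turn about z gives the same grasp; the last joint's range is limited). The gripper opens to 85 mm and grips with 20 to 120 N. Pads are 22 mm wide; open, the fingers measure 114 mm over their backs; the gripper's body (76 mm by 85 mm) begins 54 mm behind the grasp point. The pads swing forward as they close: fully open they stand 13 mm farther back than shut.
Start: joints at [-81.589, 19.595, 87.324, -0, 73.075, -8.365], TCP at [151.555, -502.667, 245.322] pointing down, gripper open.
Joint ranges: [-145.02, 145.02], [-44.19, 115.74], [2.07, 154.8], [-57.11, 237.11], [16.16, 152.29], [-177.93, 177.93]. Speed limits (degrees/s): [147.25, 147.25, 180, 180, 180, 180].

INTERFACE

Orientations are given as [roll, pitch, yaw] about the fixed x, y, z axes, in that order (R = Rz(yaw) Ry(pitch) Rx(roll)).
In Python, from station import bot, get_image, camera_model gives the robot as it stands. The module is installed in compiled form; this text tells all that it offers.
- The arm moves only by the shell command python3 -m creep 'ROWS' [FORCE]. ROWS is JSON, a list of rows, each an object with "claw": the finger opening in cm, from 0 to 8.54; "linear": the shift along the tool's x, y, z in cm, a list of three; "spin": the turn about the tool's z in rad. In form: [{"claw": claw, "linear": [tx, ty, tz], "spin": spin}, ...]. A call has 1 to 8 rows; each row shifts and turns the commanded pose from where the row before left it, along the tool's axes as they then stand; what a row does not reach is not made up. A row lasts 1/12 s, in which the tool goes at most 41.7 mm and 7.16 degrees, less where a joint would pass 70% of its speed; a pose out of reach is approached as far as the arm can. A call with a gripper value outside its range is refused whole. The fingers move at their own pace and stop on an object; FORCE is the grip in N (left out, the last holds). Time passes only in rows, so rows that do not move let the fingers close. It gives the time, the measured TCP pose, the force, the opening and the grip force at its end, in the units of the state.
- bot.sense(): the state, without advancing time (a new reading comes with each control period).
- get_image(name): name is "scene" or "top" or "wrist"; returns the picture (400x640x3 uint8, red, green, blue); there is no depth.
- camera_model(name): a dict with "fx", "fy", "cx", "cy" (pixels), "dist" ([k1, k2, p1, p2, k3] as OpenCV has them; the pictures are not rectified), "extrinsics" (4x4, takes a point from camera to world coordinates). Camera axes: x right, y up, looking along -z (the intrinsics and any distortion apply to the point x, -y, -z); pixel columns grow to the right and rows downward; lengths in mm; the calibration is good to about 2 mm. A picture is of the moment at which its call begins: read the wrist's pose just before it. camera_model takes no time and is no camera call; for the wrist camera it gives the pose at the moment of the call.
- bot.hand_in(): hands the job in; it is judged then, once.
The state is a dict: "clock": time; "joints": joint angles; "qd": joint speeds; "joint_efforts": joint torques, N m; "position": TCP position; "orientation": TCP orientation; "force": force on the tool from outside, world axes, zero at the start; "moment": the same for the moment, N m; "grip_width": opening from 0.0 (shut) to 1.0 (fully open); "gripper_force": force on a finger pad.
Only numpy, scipy, OpenCV 4.12 (cv2) and the standard library are available. Lean on these libraries where they do the work, as an engineer would, in place of code of your own. Each camera call takes 0.05 s, during which the arm holds its last target. There are 200 camera calls.

## Working session

There is one attempt and no reset: what is moved stays moved. The work goes in short steps, Python scripts to look and compute and a shell command to move; the robot and the scene stay as the last step left them, time stands still between calls to the robot, and variables do not carry over. Pictures are saved under pics/ and viewed, at most 10 in all, crops included, and the job is handed in when it is done.

```bash
mkdir -p pics
python3 - <<'E'
from station import bot,get_image,camera_model
import cv2
for n in("top","scene"):
    cv2.imwrite(f"pics/{n}0.png",get_image(n)[:,:,::-1]); 
    m=camera_model(n);print(n,m["fx"],m["dist"],m["extrinsics"])
s=bot.sense();print(s)
E
```

```text
top 448.3007933891724 [-0.12983191  0.          0.          0.          0.        ] [[ 8.55692050e-02  9.76280220e-01 -1.98883994e-01  2.79795285e+02]
 [-9.96331926e-01  8.36912025e-02 -1.78459067e-02  1.78744378e+01]
 [-7.77765116e-04  1.99681533e-01  9.79860541e-01  1.36596302e+03]
 [ 0.00000000e+00  0.00000000e+00  0.00000000e+00  1.00000000e+00]]
scene 411.3760814299766 [-0.02331249  0.          0.          0.          0.        ] [[ 6.58714919e-01 -5.06131496e-01  5.56709586e-01  1.12676492e+03]
 [ 7.52392018e-01  4.42178243e-01 -4.88246509e-01 -4.66172792e+02]
 [ 9.52069460e-04  7.40479108e-01  6.72078703e-01  7.41508110e+02]
 [ 0.00000000e+00  0.00000000e+00  0.00000000e+00  1.00000000e+00]]
{'clock': 0.1, 'joints': array([-8.15900511e+01,  1.96316855e+01,  8.73703854e+01, -5.33748999e-04,
        7.30741288e+01, -8.36317050e+00]), 'qd': array([-0.03072293, -0.01819071, -0.19513902,  0.08410825,  0.0732012 ,
       -0.02147606]), 'joint_efforts': array([ 3.57242148e-03, -4.34445333e+01, -2.46492487e+01, -2.20266388e-04,
        4.66385420e-03, -1.69525254e-05]), 'position': array([ 151.4942591 , -502.32813695,  244.7106702 ]), 'orientation': array([-1.79924536e+02, -1.05780263e-02,  1.67732681e+01]), 'force': array([-0.68314316, -0.61174724, -0.18838149]), 'moment': array([0.02921655, 0.00990936, 0.00895754]), 'gripper_force': 0.0, 'grip_width': 1.0025143933200353}
```

View pics/top0.png

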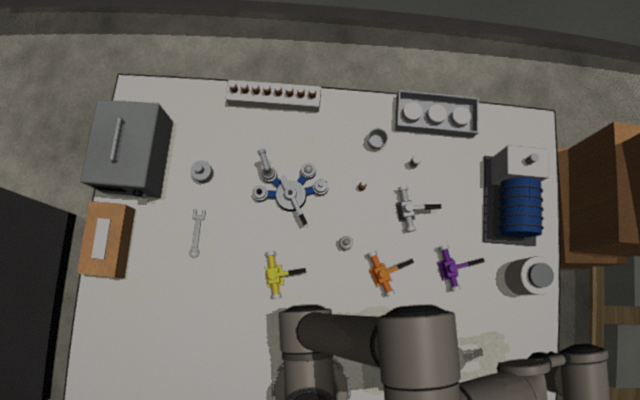

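View pics/scene0.png

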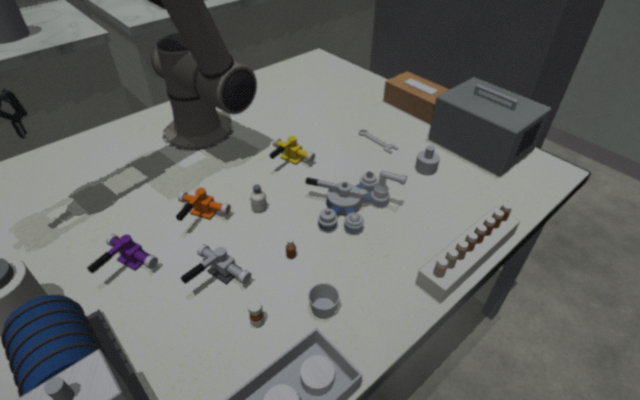

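The top picture shows the manifold pivot near (291,193) and the elbow in the upper-left port at (268,173), which is the +0.70 port. The handle end is near (304,221). The grey valve is near (406,209) with its lever to (440,206). I'll enlarge crops of both.

Run:
```python
import cv2,numpy as np
a=cv2.imread("pics/top0.png");b=cv2.imread("pics/scene0.png")
def c(i,x,y,w,h,f):return cv2.resize(i[y:y+h,x:x+w],None,fx=f,fy=f,interpolation=cv2.INTER_CUBIC)
cv2.imwrite("pics/c1.png",c(a,245,140,200,120,4))
cv2.imwrite("pics/c2.png",c(b,175,150,240,150,3.3))
```

```text
(no output)
```

View pics/c1.png

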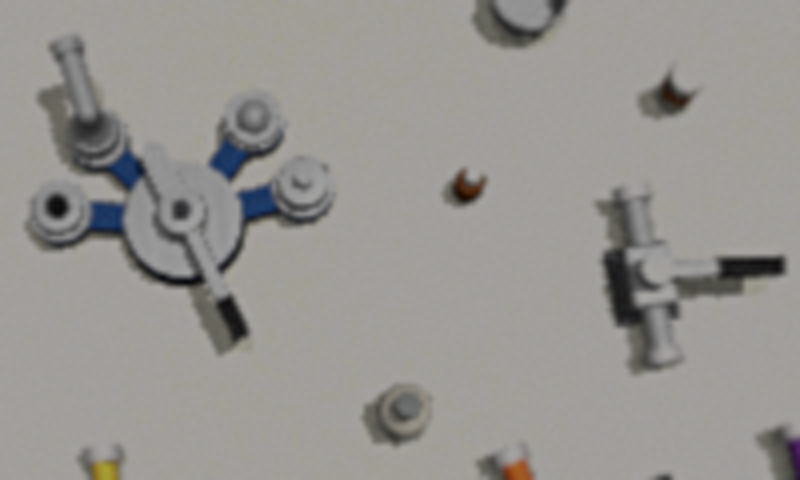

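View pics/c2.png

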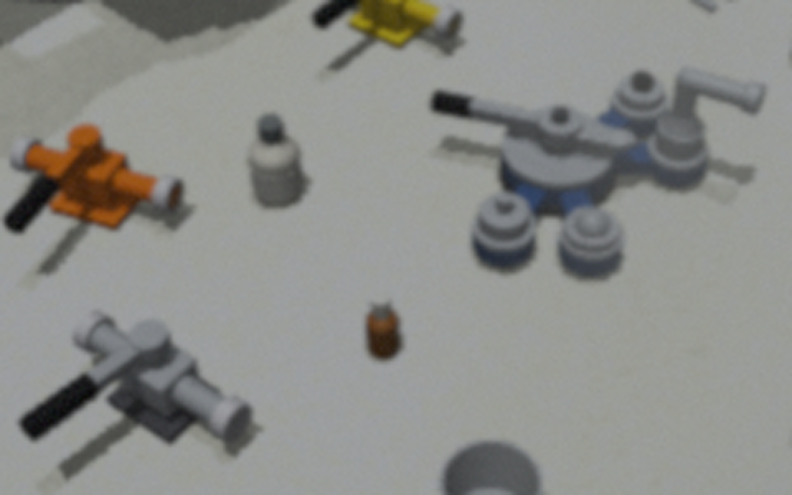

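The top crop shows the pivot (181,210), arrow tip (154,150), handle end (236,338) and elbow collar (97,137). It also shows the plugs at (57,207), (253,117) and (302,184), and the valve axis (657,268) with its lever end at (784,265). The bottle is at (405,408) and the vial at (467,187). Next I'll convert these to positions.

```bash
cat > h.py <<'E'
import numpy as np,cv2
from station import camera_model
def ray(n,px,z,m=None):
    m=m or camera_model(n);K=np.array([[m["fx"],0,m["cx"]],[0,m["fy"],m["cy"]],[0,0,1]])
    p=cv2.undistortPoints(np.array([[px]],float),K,np.array(m["dist"]))[0,0]
    E=np.array(m["extrinsics"]);d=E[:3,:3]@[p[0],-p[1],-1];o=E[:3,3]
    return (o+d*(z-o[2])/d[2])[:2]
def t(u,v,z,x0=245,y0=140,f=4,n="top"):return ray(n,(x0+(u+.5)/f-.5,y0+(v+.5)/f-.5),z)
E
python3 - <<'E'
from h import *
from scipy.optimize import least_squares
s=lambda u,v,z:t(u,v,z,175,150,3.3,"scene")
T=dict(pivot=t(181,210,63),tip=t(154,150,56),hend=t(236,338,60),hstart=t(222,297,60),vax=t(657,268,75),vend=t(784,265,70),vp_far=t(634,190,42),vp_near=t(663,360,42),flask=t(407,405,75),vial=t(467,184,50))
S=dict(pivot=s(561,115,63),hend=s(437,101,53),vax=s(150,333,75),vend=s(32,425,62),flask=s(270,125,75),vial=s(381,310,55))
for k in T:print(k,T[k].round(1),S.get(k,np.zeros(2)).round(1))
P=np.array([t(57,205,52),t(97,137,52),t(253,117,51),t(302,182,55)]);print(P.round(1))
a=np.array([1.4,.7,-.7,-1.4])
f=lambda q:(q[:2]+95*np.c_[np.cos(a+q[2]),np.sin(a+q[2])]-P).ravel()
r=least_squares(f,[*T["pivot"],0]);print("fit",r.x,r.fun.round(1))
d=T["tip"]-T["hend"];print("bar",np.arctan2(d[1],d[0])-r.x[2],np.linalg.norm(d))
d=T["vend"]-T["vax"];print("lever",np.arctan2(d[1],d[0]))
d=T["vp_near"]-T["vp_far"];print("pipe",np.arctan2(d[1],d[0]),np.linalg.norm(d))
E
```

```text
pivot [569.7 114.6] [570.5 115.1]
tip [615.8 139.9] [0. 0.]
hend [477.6  65.2] [485.2  61.5]
hstart [507.3  78.2] [0. 0.]
vax [ 553.5 -239.9] [ 562.6 -244.5]
vend [ 564.9 -336.3] [ 567.9 -334.2]
vp_far [ 619.6 -226.3] [0. 0.]
vp_near [ 490.7 -254.2] [0. 0.]
flask [437.1 -63. ] [444.6 -68.4]
vial [611.1 -97.8] [ 630.2 -110.1]
[[568.  209. ]
 [623.3 184.5]
 [649.2  67.9]
 [600.7  26.6]]
fit [5.66695809e+02 1.13748727e+02 1.86617789e-01] [-2.9 -0.2  3.4  2.9  0.2 -0.8 -0.8 -1.8]
bar 0.3093913564127161 157.07553522822164
lever -1.4524506703556233
pipe -2.9281842088178798 131.9022561355641
```

```bash
R='{"claw":0,"linear":[2.8,-2.83,0],"spin":0}'; python3 -m creep '[{"claw":0,"linear":[2.8,-2.83,0],"spin":0},{"claw":0,"linear":[2.8,-2.83,0],"spin":0},{"claw":0,"linear":[2.8,-2.83,0],"spin":0},{"claw":0,"linear":[2.8,-2.83,0],"spin":0},{"claw":0,"linear":[2.8,-2.83,0],"spin":0},{"claw":0,"linear":[2.8,-2.83,0],"spin":0},{"claw":0,"linear":[2.8,-2.83,0],"spin":0},{"claw":0,"linear":[2.8,-2.83,0],"spin":0}]' 20
python3 -m creep '[{"claw":0,"linear":[2.8,-2.83,0],"spin":0},{"claw":0,"linear":[2.8,-2.83,0],"spin":0},{"claw":0,"linear":[2.8,-2.83,0],"spin":0},{"claw":0,"linear":[2.8,-2.83,0],"spin":0},{"claw":0,"linear":[2.8,-2.83,0],"spin":0},{"claw":0,"linear":[2.8,-2.83,0],"spin":0},{"claw":0,"linear":[2.8,-2.83,0],"spin":0},{"claw":0,"linear":[2.8,-2.83,0],"spin":0}]'
python3 -m creep '[{"claw":0,"linear":[0,0,0],"spin":0.124},{"claw":0,"linear":[0,0,0],"spin":0.124},{"claw":0,"linear":[0,0,0],"spin":0.124},{"claw":0,"linear":[0,0,0],"spin":0.124},{"claw":0,"linear":[0,0,0],"spin":0.124},{"claw":0,"linear":[0,0,0],"spin":0.124},{"claw":0,"linear":[0,0,0],"spin":0.124},{"claw":0,"linear":[0,0,0],"spin":0.124}]'
python3 -m creep '[{"claw":0,"linear":[0,0,2],"spin":0.124},{"claw":0,"linear":[0,0,2],"spin":0.124},{"claw":0,"linear":[0,0,2],"spin":0.124},{"claw":0,"linear":[0,0,2],"spin":0},{"claw":0,"linear":[0,0,0],"spin":0},{"claw":0,"linear":[0,0,0],"spin":0}]'
```

```text
clock: 0.77
position: [300.9, -219.4, 245.2]
orientation: [-180.0, -0.0, 16.7]
force: [0.8, -1.3, -0.1]
grip_width: -0.004
gripper_force: 0.0
clock: 1.43
position: [450.1, 62.3, 245.1]
orientation: [180.0, 0.0, 16.8]
force: [1.1, -1.1, 0.1]
grip_width: -0.002
gripper_force: 0.0
clock: 2.1
position: [449.5, 60.2, 244.9]
orientation: [180.0, 0.0, -40.4]
force: [0.5, -0.4, -0.4]
grip_width: -0.002
gripper_force: 0.0
clock: 2.6
position: [449.2, 60.2, 164.8]
orientation: [179.9, 0.1, -61.3]
force: [0.1, 0.3, -0.0]
grip_width: -0.001
gripper_force: 0.0
```

```bash
python3 -m creep '[{"claw":0,"linear":[-1.4,-2.15,0],"spin":0},{"claw":0,"linear":[-1.4,-2.15,0],"spin":0},{"claw":0,"linear":[0,0,0],"spin":0},{"claw":0,"linear":[0,0,0],"spin":0},{"claw":0,"linear":[0,0,0],"spin":0}]'
python3 - <<'E'
from station import *
import cv2,pickle
m=camera_model("wrist");pickle.dump(m,open("w1.pkl","wb"))
cv2.imwrite("pics/w1.png",get_image("wrist")[:,:,::-1]);print(m)
E
```

```text
clock: 3.02
position: [474.1, 105.2, 166.1]
orientation: [-180.0, -0.0, -61.3]
force: [-0.5, 0.6, 0.2]
grip_width: -0.002
gripper_force: 0.0
{'fx': 288.5671231275424, 'fy': 288.5671231275424, 'cx': 319.7668557048988, 'cy': 204.308193401921, 'dist': array([-0.00499063,  0.        ,  0.        ,  0.        ,  0.        ]), 'extrinsics': array([[-8.77111219e-01,  4.54831960e-01,  1.54284794e-01,
         5.14515276e+02],
       [-4.80287230e-01, -8.30819910e-01, -2.81180465e-01,
         3.22462443e+01],
       [ 2.93016933e-04, -3.20727557e-01,  9.47171446e-01,
         2.95123670e+02],
       [ 0.00000000e+00,  0.00000000e+00,  0.00000000e+00,
         1.00000000e+00]])}
```

View pics/w1.png

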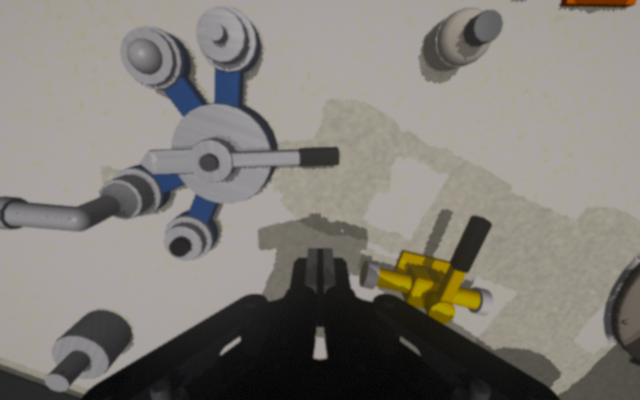

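The wrist view is clear. It shows the pivot (209,161), arrow tip (143,161), handle end (338,156), plug0 cap (179,246), plug1 dome (145,54) and plug2 nipple (211,33). The shut fingers are at (320,255).

Run:
```python
from h import *
import pickle
from scipy.optimize import least_squares
m=pickle.load(open("w1.pkl","rb"));w=lambda u,v,z:ray(0,(u,v),z,m)
pv,tip,he,hs=w(209,161,63),w(143,161,56),w(338,156,57),w(299,158,57)
P=np.array([w(179,246,54),w(145,54,51),w(211,33,58)]);print(pv,tip,he,hs,P)
a=np.array([1.4,-.7,-1.4])
f=lambda q:(q[:2]+95*np.c_[np.cos(a+q[2]),np.sin(a+q[2])]-P).ravel()
r=least_squares(f,[*pv,.18]);print(r.x,r.fun.round(1))
for d in(tip-he,tip-pv,pv-he):print(np.arctan2(d[1],d[0])-r.x[2],np.linalg.norm(d))
print("flask",w(487,26,75))
```

```text
[573.04425198 111.73822568] [623.19301346 140.5786429 ] [482.73866567  58.82701821] [510.18701886  75.7384215 ] [[570.27536011 202.45797774]
 [649.45922851  62.64783796]
 [607.8144493   25.6246095 ]]
[5.70964012e+02 1.10304121e+02 1.90836855e-01] [-1.2  2.8  4.5  1.3 -3.2 -4.2]
0.33628045806155005 162.51385157854594
0.33107054378262735 57.850392766731815
0.33916007940542225 104.66467788354504
flask [441.0622695  -66.37586625]
```

```bash
python3 -m creep '[{"claw":0,"linear":[0,0,2.2],"spin":0},{"claw":0,"linear":[0,0,2.2],"spin":0},{"claw":0,"linear":[0,0,2.2],"spin":0},{"claw":0,"linear":[0,0,2.2],"spin":0},{"claw":0,"linear":[0,0,2.2],"spin":0},{"claw":0,"linear":[0,0,0],"spin":0},{"claw":0,"linear":[0,0,0],"spin":0}]'
python3 -m creep '[{"claw":0,"linear":[0.5,0,0],"spin":0},{"claw":0,"linear":[0.5,0,0],"spin":0},{"claw":0,"linear":[0.5,0,0],"spin":0},{"claw":0,"linear":[0.3,0,0],"spin":0},{"claw":0,"linear":[0.2,0,0],"spin":0},{"claw":0,"linear":[0.2,0,0],"spin":0},{"claw":0,"linear":[0.2,0,0],"spin":0}]'
python3 -m creep '[{"claw":0,"linear":[0.36,0.06,0],"spin":-0.04},{"claw":0,"linear":[0.36,0.06,0],"spin":-0.04},{"claw":0,"linear":[0.36,0.06,0],"spin":-0.04},{"claw":0,"linear":[0.36,0.06,0],"spin":-0.04}]'
python3 -m creep '[{"claw":0,"linear":[0.36,0.06,0],"spin":-0.04},{"claw":0,"linear":[0.36,0.06,0],"spin":-0.04},{"claw":0,"linear":[0.36,0.06,0],"spin":-0.04},{"claw":0,"linear":[0,0,0],"spin":0},{"claw":0,"linear":[0,0,0],"spin":0}]'
python3 - <<'E'
from station import *
import cv2,pickle
m=camera_model("wrist");pickle.dump(m,open("w2.pkl","wb"))
i=get_image("wrist")[:,:,::-1]
cv2.imwrite("pics/w2f.png",i);cv2.imwrite("pics/w2.png",i)
E
```

```text
clock: 3.65
position: [473.5, 104.7, 55.2]
orientation: [179.9, 0.0, -61.4]
force: [0.8, 0.7, 0.4]
grip_width: 0.003
gripper_force: 0.0
clock: 4.23
position: [485.7, 84.1, 55.4]
orientation: [-180.0, -0.0, -61.4]
force: [0.7, 0.2, -0.7]
grip_width: 0.002
gripper_force: 0.0
clock: 4.57
position: [491.1, 71.0, 55.3]
orientation: [180.0, 0.0, -52.1]
force: [-0.1, 2.7, 1.7]
grip_width: -0.0
gripper_force: 0.9
clock: 4.98
position: [496.7, 61.3, 55.2]
orientation: [180.0, 0.0, -45.4]
force: [-0.4, -0.2, -0.1]
grip_width: 0.002
gripper_force: 0.0
```

View pics/w2.png

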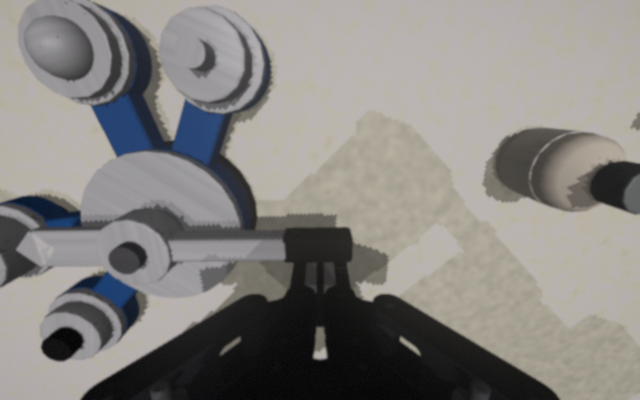

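The handle is now against the finger. The picture shows the arrow tip (20,249), handle end (351,245), plug0 (62,343), plug1 (60,47) and plug2 (208,53).

Run:
```python
from h import *
import pickle
from scipy.optimize import least_squares
m=pickle.load(open("w2.pkl","rb"));w=lambda u,v,z:ray(0,(u,v),z,m)
pv,tip,he=w(127,257,66),w(20,250,56),w(351,245,59)
P=np.array([w(62,343,55),w(60,47,51),w(208,53,58)]);print(pv,tip,he,P)
a=np.array([1.4,-.7,-1.4])
f=lambda q:(q[:2]+95*np.c_[np.cos(a+q[2]),np.sin(a+q[2])]-P).ravel()
r=least_squares(f,[*pv,.18]);print(r.x,r.fun.round(1))
for d in(tip-he,tip-pv,pv-he):print(np.arctan2(d[1],d[0])-r.x[2],np.arctan2(d[1],d[0]),np.linalg.norm(d))
```

```text
[572.74754744 111.4532567 ] [614.47008173 155.01614093] [500.44678134  36.44170336] [[570.57231773 195.31017787]
 [648.39583623  60.69231456]
 [600.79695224  18.65720925]]
[5.68606919e+02 1.05606708e+02 1.73527809e-01] [-2.2  5.3  2.3 -2.8 -0.1 -2.5]
0.631434416080995 0.8049622251662996 164.50291874585392
0.6334457233357756 0.8069735324210802 60.31993658661164
0.6302699106614672 0.8037977197467717 104.18317480701674
```

```bash
python3 -m creep '[{"claw":0,"linear":[0.36,0.06,0],"spin":-0.04},{"claw":0,"linear":[0.35,0.06,0],"spin":-0.04},{"claw":0,"linear":[0,0,0],"spin":0},{"claw":0,"linear":[0,0,0],"spin":0}]'
python3 -m creep '[{"claw":0,"linear":[-0.8,0,0],"spin":0},{"claw":0,"linear":[-1.5,0,0],"spin":0},{"claw":0,"linear":[-2,0,-2],"spin":0},{"claw":0,"linear":[-0.5,0,-4],"spin":0},{"claw":0,"linear":[-0,0,-4],"spin":0},{"claw":0,"linear":[0,0,-2],"spin":0},{"claw":0,"linear":[0,0,0],"spin":0},{"claw":0,"linear":[0,0,0],"spin":0}]'
python3 - <<'E'
from station import *
import cv2,pickle
m=camera_model("wrist");pickle.dump(m,open("w3.pkl","wb"))
i=get_image("wrist")[:,:,::-1];cv2.imwrite("pics/w3f.png",i)
cv2.imwrite("pics/w3.png",cv2.resize(i[0:300,0:400],None,fx=2,fy=2,interpolation=cv2.INTER_CUBIC))
E
```

```text
clock: 5.37
position: [501.0, 55.6, 55.2]
orientation: [180.0, -0.0, -40.9]
force: [-0.6, 0.1, -1.2]
grip_width: 0.003
gripper_force: 0.0
clock: 6.03
position: [464.7, 87.4, 176.2]
orientation: [-179.9, -0.1, -40.8]
force: [-0.1, -0.8, 0.1]
grip_width: 0.002
gripper_force: 0.0
```

View pics/w3.png

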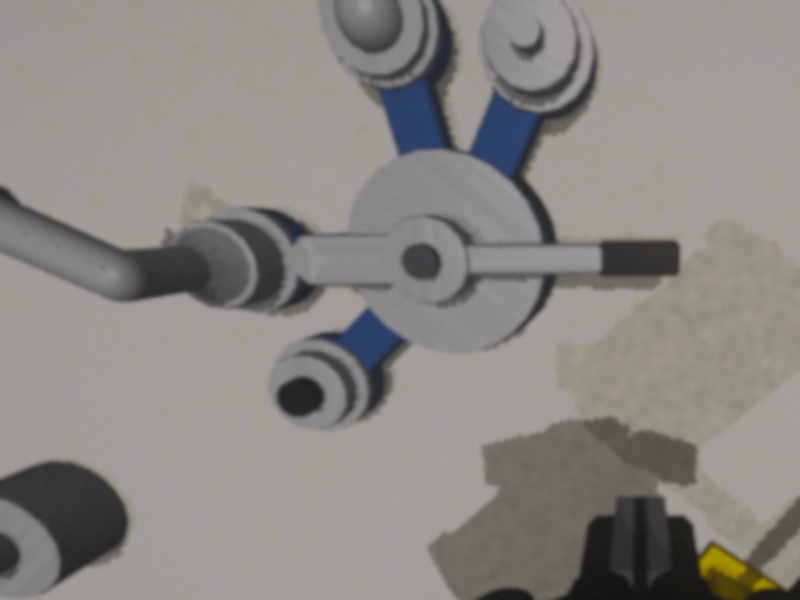

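The arrow now points at the elbow collar. In the 2x crop the pivot is at (421,261), the tip at (291,259), the handle end at (679,258), the collar centre near (214,266) and the hub disc centre at (449,250).

Run:
```python
from h import *
import pickle
from scipy.optimize import least_squares
m=pickle.load(open("w3.pkl","rb"));w=lambda u,v,z:ray(0,((u+.5)/2-.5,(v+.5)/2-.5),z,m)
pv,hub,tip,he=w(421,261,65),w(449,250,35),w(291,259,56),w(679,258,58)
P=np.array([w(214,266,52),w(299,397,55),w(370,15,51),w(526,36,58)]);print(pv,hub,tip,he,P)
a=np.array([.7,1.4,-.7,-1.4])
f=lambda q:(q[:2]+95*np.c_[np.cos(a+q[2]),np.sin(a+q[2])]-P).ravel()
r=least_squares(f,[*pv,.18]);print(r.x,r.fun.round(1))
for c in(pv,hub,r.x[:2]):
  d=P-c;print("port abs-a",np.arctan2(d[:,1],d[:,0])-a,np.hypot(*d.T))
for d in(tip-he,tip-pv,pv-he):print("bar abs",np.arctan2(d[1],d[0]),np.linalg.norm(d))
```

```text
[572.38428852 112.02097834] [572.93690652 108.6627286 ] [610.40757618 155.82263237] [504.38141573  32.08572221] [[631.59611598 185.23076461]
 [569.78953693 202.31433601]
 [649.31056532  63.83499667]
 [603.44502743  24.14827333]]
[5.69830347e+02 1.11037229e+02 1.77604657e-01] [-1.1 -1.1 -0.6  3.7  2.8 -0.2 -1.2 -2.4]
port abs-a [0.19071456 0.19952532 0.14040053 0.16897024] [94.15791691 90.33063254 90.77191686 93.20076066]
port abs-a [0.217067   0.2043909  0.16922928 0.17562752] [96.45499984 93.70447964 88.55767222 89.85231545]
port abs-a [0.17655284 0.17124343 0.16408781 0.19833959] [96.53854621 91.27711619 92.44001175 93.16457117]
bar abs 0.8623287016597103 162.948978624264
bar abs 0.8558997652478444 58.00306285271772
bar abs 0.8658818614278251 104.94777691541569
```

The bar is at about 0.865 rad and the port at about 0.885, so I'll nudge it about 1.5 mm further from the same side. Then I'll retreat, lift, and head for the valve.

```bash
python3 -m creep '[{"claw":0,"linear":[0,0,4],"spin":0},{"claw":0,"linear":[0,0,4],"spin":0},{"claw":0,"linear":[0.5,0,4],"spin":0},{"claw":0,"linear":[2,0,0],"spin":0},{"claw":0,"linear":[1.3,0,0],"spin":0},{"claw":0,"linear":[0.5,0,0],"spin":0},{"claw":0,"linear":[0.3,0,0],"spin":0},{"claw":0,"linear":[0.1,0,0],"spin":0}]'
python3 -m creep '[{"claw":0,"linear":[0.1,0,0],"spin":0},{"claw":0,"linear":[0.15,0,0],"spin":0},{"claw":0,"linear":[0,0,0],"spin":0},{"claw":0,"linear":[0,0,0],"spin":0}]'
python3 -m creep '[{"claw":0,"linear":[-0.8,0,0],"spin":0},{"claw":0,"linear":[-1.5,0,0],"spin":0},{"claw":0,"linear":[-2,0,-2],"spin":0},{"claw":0,"linear":[-0.5,0,-4],"spin":0},{"claw":0,"linear":[-0,0,-4],"spin":0},{"claw":0,"linear":[0,0,-2],"spin":0},{"claw":0,"linear":[0,0,0],"spin":0},{"claw":0,"linear":[0,0,0],"spin":0}]'
python3 - <<'E'
from station import *
import cv2,pickle,numpy as np
from h import ray
m=camera_model("wrist")
i=get_image("wrist")[:,:,::-1];cv2.imwrite("pics/w4f.png",i)
E
```

```text
clock: 6.75
position: [500.8, 56.0, 55.9]
orientation: [-180.0, -0.1, -40.8]
force: [-0.3, -0.2, 0.4]
grip_width: 0.003
gripper_force: 0.0
clock: 7.08
position: [502.0, 54.9, 55.7]
orientation: [-180.0, -0.0, -40.7]
force: [-0.5, 1.0, 0.1]
grip_width: -0.004
gripper_force: 0.6
clock: 7.75
position: [466.0, 86.3, 176.3]
orientation: [-179.9, -0.1, -40.7]
force: [0.2, 0.7, -0.9]
grip_width: -0.003
gripper_force: 0.0
```

```bash
python3 -m creep '[{"claw":0,"linear":[2.84,2.7,0],"spin":0},{"claw":0,"linear":[2.84,2.7,0],"spin":0},{"claw":0,"linear":[2.84,2.7,0],"spin":0},{"claw":0,"linear":[2.84,2.7,0],"spin":0},{"claw":0,"linear":[2.84,2.7,0],"spin":0},{"claw":0,"linear":[2.84,2.7,0],"spin":0},{"claw":0,"linear":[2.84,2.7,0],"spin":0},{"claw":0,"linear":[2.84,2.7,0],"spin":0}]'
python3 -m creep '[{"claw":0,"linear":[0,0,0],"spin":0},{"claw":0,"linear":[0,0,0],"spin":0},{"claw":0,"linear":[0,0,0],"spin":0}]'
python3 - <<'E'
from station import *
import cv2,pickle
m=camera_model("wrist");pickle.dump(m,open("w5.pkl","wb"))
i=get_image("wrist")[:,:,::-1];cv2.imwrite("pics/w5.png",i)
E
```

```text
clock: 8.47
position: [495.8, -227.4, 173.1]
orientation: [180.0, 0.2, -40.8]
force: [1.0, -0.1, -0.1]
grip_width: -0.003
gripper_force: 0.0
clock: 8.72
position: [496.0, -225.2, 173.5]
orientation: [180.0, 0.2, -40.8]
force: [-0.6, 0.6, 0.8]
grip_width: 0.001
gripper_force: 0.0
```

View pics/w5.png

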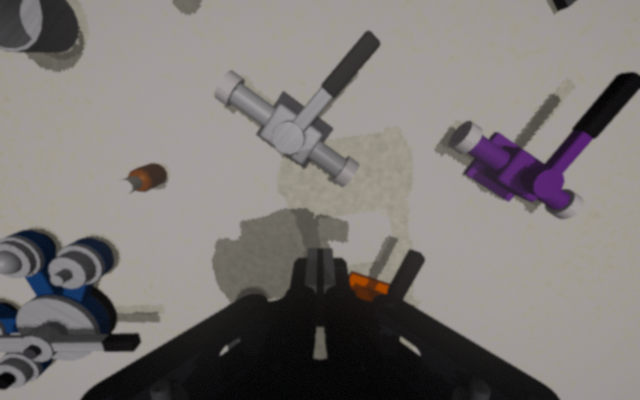

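The grey valve's axis is at (289,137) and its lever runs to (371,38). The pipe ends are at (229,87) and (346,173). The orange and purple decoys stand clear.

Run:
```python
from h import *
import pickle
m=pickle.load(open("w5.pkl","rb"));w=lambda u,v,z:ray(0,(u,v),z,m)
ax,le,pf,pn=w(289,137,74),w(371,38,65),w(229,87,35),w(346,173,35);print(ax,le,pf,pn)
for n,d in(("lever",le-ax),("pipe",pn-pf)):print(n,np.arctan2(d[1],d[0]),np.linalg.norm(d))
print("mid",pn+(pf-pn)*67/139)
b=t(676,85,60);print("vial_b",b)
```

```text
[ 557.48187768 -246.83659587] [ 570.28471677 -338.49891359] [ 621.74415661 -230.72685829] [ 497.48661691 -259.3114923 ]
lever -1.432020170070859 92.55211061369951
pipe -2.915482992191269 127.50300966634738
mid [ 557.38053893 -245.53328742]
vial_b [ 700.22653902 -251.78282051]
```

```bash
python3 -m creep '[{"claw":0,"linear":[2.86,0,0],"spin":0},{"claw":0,"linear":[2.86,0,0],"spin":0},{"claw":0,"linear":[2.86,0,0],"spin":0},{"claw":0,"linear":[2.86,0,0],"spin":0},{"claw":0,"linear":[2.86,0,0],"spin":0}]'
python3 -m creep '[{"claw":0,"linear":[0,0,0],"spin":-0.12},{"claw":0,"linear":[0,0,0],"spin":-0.12},{"claw":0,"linear":[0,0,0],"spin":-0.12},{"claw":0,"linear":[0,0,0],"spin":-0.12},{"claw":0,"linear":[0,0,0],"spin":-0.12},{"claw":0,"linear":[0,0,0],"spin":-0.12},{"claw":0,"linear":[0,0,0],"spin":-0.12},{"claw":0,"linear":[0,0,0],"spin":0}]'
python3 -m creep '[{"claw":0,"linear":[0,0,2.2],"spin":0},{"claw":0,"linear":[0,0,2.2],"spin":0},{"claw":0,"linear":[0,0,2.2],"spin":0},{"claw":0,"linear":[0,0,2.2],"spin":0},{"claw":0,"linear":[0,0,2.1],"spin":0},{"claw":0,"linear":[0,0,0],"spin":0},{"claw":0,"linear":[0,0,0],"spin":0}]'
```

```text
clock: 9.18
position: [606.5, -318.0, 175.0]
orientation: [180.0, 0.1, -40.6]
force: [-0.2, -1.5, 0.6]
grip_width: 0.001
gripper_force: 0.0
clock: 9.85
position: [605.6, -317.2, 174.9]
orientation: [-180.0, 0.0, 7.8]
force: [-0.1, 0.2, 0.1]
grip_width: 0.005
gripper_force: 0.0
clock: 10.43
position: [604.9, -317.9, 65.2]
orientation: [-179.9, 0.1, 7.3]
force: [1.1, 0.8, 0.0]
grip_width: -0.001
gripper_force: 0.0
```

```bash
python3 -m creep '[{"claw":0,"linear":[-0.5,0,0],"spin":0},{"claw":0,"linear":[-0.5,0,0],"spin":0},{"claw":0,"linear":[-0.3,0,0],"spin":0},{"claw":0,"linear":[-0.3,0,0],"spin":0},{"claw":0,"linear":[-0.3,0,0],"spin":0}]'
python3 -m creep '[{"claw":0,"linear":[-0.48,0.094,0],"spin":0.06},{"claw":0,"linear":[-0.48,0.094,0],"spin":0.06},{"claw":0,"linear":[-0.48,0.094,0],"spin":0.06},{"claw":0,"linear":[-0.48,0.094,0],"spin":0.06},{"claw":0,"linear":[-0.48,0.094,0],"spin":0.06},{"claw":0,"linear":[-0.48,0.094,0],"spin":0.06}]'
python3 -m creep '[{"claw":0,"linear":[-0.48,0.094,0],"spin":0.06},{"claw":0,"linear":[-0.48,0.094,0],"spin":0.06},{"claw":0,"linear":[-0.48,0.094,0],"spin":0.06},{"claw":0,"linear":[-0.48,0.094,0],"spin":0.06},{"claw":0,"linear":[-0.48,0.094,0],"spin":0.06},{"claw":0,"linear":[-0.48,0.094,0],"spin":0.06}]'
```

```text
clock: 10.85
position: [586.3, -322.1, 67.3]
orientation: [179.9, -0.1, 7.3]
force: [-0.0, 0.2, 1.1]
grip_width: 0.0
gripper_force: 0.0
clock: 11.35
position: [558.2, -327.3, 67.1]
orientation: [180.0, -0.2, -13.4]
force: [1.8, -0.4, 0.7]
grip_width: -0.003
gripper_force: 1.2
clock: 11.85
position: [529.3, -322.4, 67.1]
orientation: [180.0, -0.2, -34.1]
force: [1.8, -3.2, -0.1]
grip_width: -0.003
gripper_force: 1.3
```

```bash
python3 -m creep '[{"claw":0,"linear":[-0.48,0.094,0],"spin":0.06},{"claw":0,"linear":[-0.48,0.094,0],"spin":0.06},{"claw":0,"linear":[-0.48,0.094,0],"spin":0.06},{"claw":0,"linear":[-0.48,0.094,0],"spin":0.06},{"claw":0,"linear":[-0.48,0.094,0],"spin":0.06},{"claw":0,"linear":[-0.48,0.094,0],"spin":0.06}]'
python3 -m creep '[{"claw":0,"linear":[-0.48,0.094,0],"spin":0.06},{"claw":0,"linear":[-0.48,0.094,0],"spin":0.06},{"claw":0,"linear":[-0.48,0.094,0],"spin":0.06},{"claw":0,"linear":[-0.48,0.094,0],"spin":0.06},{"claw":0,"linear":[-0.48,0.094,0],"spin":0.06},{"claw":0,"linear":[0,0,0],"spin":0},{"claw":0,"linear":[0,0,0],"spin":0}]'
```

```text
clock: 12.35
position: [504.1, -307.4, 67.1]
orientation: [180.0, -0.2, -54.7]
force: [-0.0, -3.5, 0.6]
grip_width: -0.004
gripper_force: 1.3
clock: 12.93
position: [488.5, -287.5, 66.7]
orientation: [-180.0, -0.0, -71.6]
force: [-0.1, 0.8, 0.4]
grip_width: -0.002
gripper_force: 0.0
```

```bash
python3 -m creep '[{"claw":0,"linear":[-0.4,0.08,0],"spin":0.05},{"claw":0,"linear":[-0.4,0.08,0],"spin":0.05},{"claw":0,"linear":[-0.15,0.03,0],"spin":0.02},{"claw":0,"linear":[0,0,0],"spin":0},{"claw":0,"linear":[0,0,0],"spin":0}]'
python3 -m creep '[{"claw":0,"linear":[0.5,0,0],"spin":0},{"claw":0,"linear":[1,0,0],"spin":0},{"claw":0,"linear":[2,0,0],"spin":0},{"claw":0,"linear":[2,0,-3],"spin":0},{"claw":0,"linear":[0,0,-4],"spin":0},{"claw":0,"linear":[0,0,-4],"spin":0},{"claw":0,"linear":[-3.5,0,-2],"spin":0},{"claw":0,"linear":[-3.5,0,0],"spin":0}]'
python3 -m creep '[{"claw":0,"linear":[-4,0,0],"spin":0},{"claw":0,"linear":[-3,-2,0],"spin":0},{"claw":0,"linear":[0,-2,0],"spin":0},{"claw":0,"linear":[0,0,0],"spin":0},{"claw":0,"linear":[0,0,0],"spin":0},{"claw":0,"linear":[0,0,0],"spin":0}]'
python3 - <<'E'
from station import *
import cv2,pickle
m=camera_model("wrist");pickle.dump(m,open("w6.pkl","wb"))
i=get_image("wrist")[:,:,::-1];cv2.imwrite("pics/w6.png",i)
E
```

```text
clock: 13.35
position: [484.2, -279.0, 66.4]
orientation: [-180.0, -0.0, -78.5]
force: [0.8, -2.5, 1.3]
grip_width: 0.005
gripper_force: 0.6
clock: 14.02
position: [483.2, -267.0, 201.4]
orientation: [-179.6, -0.4, -78.7]
force: [1.1, -0.5, -1.0]
grip_width: -0.001
gripper_force: 0.0
clock: 14.52
position: [506.2, -188.3, 196.0]
orientation: [180.0, 0.0, -78.6]
force: [-0.0, -0.1, 0.1]
grip_width: -0.001
gripper_force: 0.0
```

View pics/w6.png

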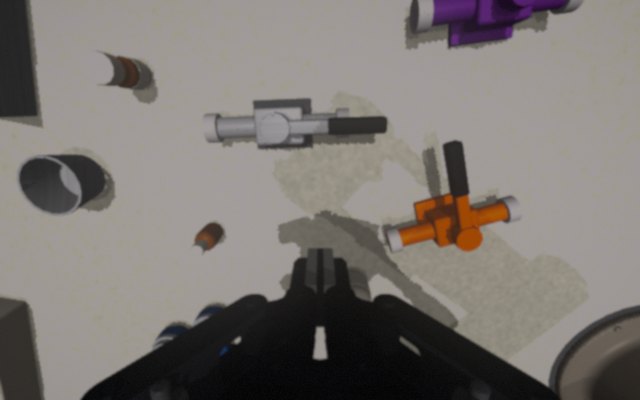

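The lever now lies over the near half of the pipe, with its axis at (272,128) and its end at (386,125). The far pipe end is at (211,128). All the bystanders in view are still standing.

Run:
```python
from h import *
import pickle
from station import get_image
m=pickle.load(open("w6.pkl","rb"));w=lambda u,v,z:ray(0,(u,v),z,m)
ax,le,pf=w(272,128,74),w(386,125,65),w(209,128,33);ls=w(331,126,65);print(ax,le,pf,ls)
for n,d in(("lever",le-ax),("sleeve",le-ls),("pipe ax",ax-pf)):print(n,np.arctan2(d[1],d[0]),np.linalg.norm(d))
d=le-ax;e=np.array([-d[1],d[0]])/np.linalg.norm(d);print("axis near-pipe ref",w(343,110,38))
i=get_image("wrist")[:,:,::-1];a=get_image("top")[:,:,::-1]
c=lambda i,x,y,ww,h:cv2.resize(i[y:y+h,x:x+ww],(400,300),interpolation=cv2.INTER_CUBIC)
cv2.imwrite("pics/f.png",np.vstack([np.hstack([c(i,190,70,220,165),c(a,385,180,80,60)]),np.hstack([c(a,245,145,80,90)[:, :],c(a,240,140,200,150)])]))
```

```text
[ 559.11021877 -244.94403241] [ 463.46904956 -266.28759461] [ 625.52181884 -228.66065388] [ 510.24704322 -255.93117099]
lever -2.9220274606796877 97.99377987327559
sleeve -2.9237119416510384 47.91071070711491
pipe ax -2.90114730799553 68.37871774889277
axis near-pipe ref [ 500.8378799  -271.07196177]
```

View pics/f.png

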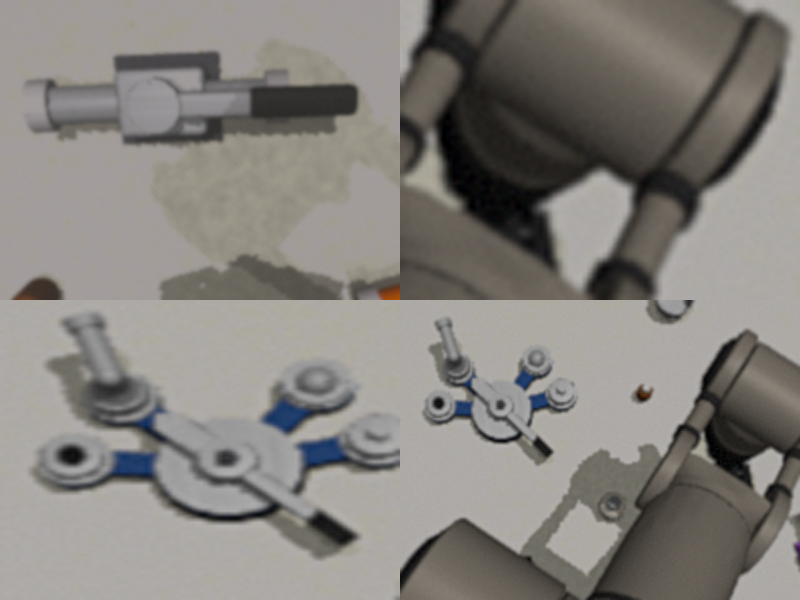

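```bash
python3 -c "
from station import bot
print(bot.hand_in())"
```

```text
the job is handed in; nothing more can be done
None
```

I handed the job in: by my image measurements the selector arrow points at the elbow port to within about 0.02 rad, and the valve lever then lies along its pipe to within about the same. No bystanders I could see had moved, and the arm was touching nothing.

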